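# Mark the third bay and push the weight home

## Task

Count the bays of the wooden weight rack from the end with the round-topped post, and with a fingertip push the black rider along the rail until it stands at the middle of the third bay. Then push the large brass weight that stands in front of the rack along the bench into that third bay until it rests against the back; keep it standing on the bench and do not lift it. Leave the other things alone and finish clear of everything.

Things in the scene. Friction and masses are not known exactly. Their poses are not given: they have to be found in the camera images.
- rack: Fixed wooden rack. Origin on the bench at mid-length; x points from the open front into the bays (away from the robot), y along the row (to the left), z up; yaw up to 0.2 rad. Seven dividers, 6 mm thick, 30 mm high, from x = -20 to 20 mm, make six bays 48 mm wide, centres at y = -135, -81, -27, 27, 81, 135 mm; the bench is their floor. The back stop's front face is at x = 20 mm, 34 mm high.
- rail_mid (a point): Middle of the top of the aluminium rail behind the back stop: round, 10 mm in diameter, along the rack's y at rack x = 42 mm, its top 45 mm above the bench; an end bracket 46 mm high at y = -158 and 158 mm.
- rider (a joint): Position in m of the black rider along the rail = y of its middle in the rack's frame (0 at the rack's middle, + towards rack +y, range -0.145 to 0.145). About 1.5 N moves it; it stays where it is left. It starts somewhere from 0.06 to 0.10.
- rider_top (a point): Middle of the top of the black rider, 78 mm above the bench, at rack x = 42 mm. Its upright tab, 14 mm wide along the rail and 12 mm deep, stands from 50 to 78 mm above the bench on a 20 mm cube saddle that hugs the rail (30 to 50 mm above the bench). A small pointer at its front looks over the back stop.
- end_post: End block with the round-topped post, fixed against one end of the rack (rack y = +178 or -178 mm, differs from run to run): wooden block 44x26x30 mm with a steel post of 18 mm diameter and a 26 mm ball on it, 73 mm high over all. Bays are counted from this end. Origin on the bench.
- end_plain: The plain wooden end block, 44x26x30 mm, fixed against the rack's other end, with no post. Origin on the bench.
- brass_weight: The large brass weight to be pushed, loose, upright: 38 mm in diameter, 50 mm high with a narrower knob on top (body about 30 mm high), about 0.5 kg. Origin at the centre of its underside. It starts on the bench 70 to 85 mm in front of the rack's origin, up to 120 mm to either side of mid-length. Home against the back stop its centre is at rack x = 1 mm.
- weight_m: Bystander: middle brass weight, 28 mm in diameter, 38 mm high, in the rack's bay at y = 135 mm. Origin under its centre.
- weight_s: Bystander: small brass weight, 22 mm in diameter, 30 mm high, in the rack's bay at y = -135 mm. Origin under its centre.
- iron_weight: Bystander: squat dark iron weight, 46 mm in diameter, 42 mm high, on the bench at the right.
- tin: Bystander: open aluminium tin, 53 mm in diameter, 40 mm high, at the left.
- dropper: Bystander: dropper bottle, 33 mm in diameter, 102 mm high, at the far left.
- sieve: Bystander: brass sieve, 108 mm in diameter, 50 mm high, at the left.
- vial_red: Bystander: squat screw-capped vial, 34 mm in diameter, 35 mm high, at the left.
- pebble: Bystander: flat grey stone, 36x58x20 mm, behind the rack.
Not all that is in view belongs to the job. What is shaped like the brass_weight but turquoise is not meant.

How it is judged:
On the way, in this order (a step that is already met when the one before it is completed fails the run):
1. the rider stands at the third bay from the post end (((y of end_post in the frame of rack above 0 m and value of joint rider between 0.015 and 0.039 m) or (y of end_post in the frame of rack below 0 m and value of joint rider between -0.039 and -0.015 m))), for 0.2 s.
2. the brass weight stands home in that third bay (((y of end_post in the frame of rack above 0 m and (y of brass_weight in the frame of rack between 0.017 and 0.037 m and x of brass_weight in the frame of rack between -0.007 and 0.01 m)) or (y of end_post in the frame of rack below 0 m and (y of brass_weight in the frame of rack between -0.037 and -0.017 m and x of brass_weight in the frame of rack between -0.007 and 0.01 m))) and angle between brass_weight's own z axis and vertical below 0.12 rad and height (world z) of brass_weight below 0.008 m), for 0.2 s.
At the end, for the whole second after the job is handed in: The rider is within 12 mm of the middle of the third bay counted from the end with the round-topped post; the brass weight stands upright on the bench in that bay, its centre within 10 mm of the bay's middle line and within 8 mm of where it is when against the back stop; both at rest (all of step 2 and ((y of end_post in the frame of rack above 0 m and value of joint rider between 0.015 and 0.039 m) or (y of end_post in the frame of rack below 0 m and value of joint rider between -0.039 and -0.015 m)) and linear speed of brass_weight below 0.01 m/s and velocity of joint rider between -0.005 and 0.005 m/s); the robot touches nothing.
It fails at once if the brass weight is lifted more than 12 mm off the bench (height (world z) of brass_weight above 0.012 m).
It fails at once if the brass weight is tipped over (angle between brass_weight's own z axis and vertical above 0.6 rad).
It fails at once if a bystander is moved more than 20 mm (distance of any of weight_m, weight_s, iron_weight, tin, dropper, sieve, vial_red, pebble from where it was at the start of the episode above 0.02 m).
It also fails if it takes over 58 s, if anything falls off the work surface, if the arm or the gripper's body presses on something with over 40 N, if the wrist force passes 120 N, or if a joint passes its speed limit or range.

## Robot

A 6-joint arm with a two-finger parallel gripper is mounted at the origin on a cart in front of the work surface, level with it; the furniture and walls round the work are solid. World frame = base frame: x ahead of the robot, y to its left, z up, the work surface at z = 0. Lengths are in m, angles in rad, forces in N, time in s.
With the tool pointing down it reaches from about 0.375 to 0.975 m from the base axis. Payload 3.8 kg.
Tool frame: the origin (TCP) lies on the centre line of the jaws, within the pads' length; the fingertips stand 17 mm ahead of it and the grasp point (between the pads) lies 2 mm behind it (bot.tip_extent is the distance from the TCP to the fingertips, in m); z points along the fingers, y is the line along which they close (so a half turn about z gives the same grasp; the last joint's range is limited). The gripper opens to 85 mm and grips with 20 to 120 N. Pads are 22 mm wide; open, the fingers measure 114 mm over their backs; the gripper's body (76 mm by 85 mm) begins 54 mm behind the grasp point. The pads swing forward as they close: fully open they stand 13 mm farther back than shut.
Start: joints at [1.16, 0.264, 1.604, -0, 1.274, -0.037], TCP at [0.246, 0.628, 0.219] pointing down, gripper open.
Joint ranges: [-2.63, 2.63], [-0.94, 2.18], [0.31, 2.57], [-1.31, 4.45], [0, 2.66], [-2.55, 2.55]. Speed limits (rad/s): [2.57, 2.57, 3.14, 3.14, 3.14, 3.14].

## Interface

Orientations are given as a rotation vector (axis times angle).
In Python, from workcell import readout, read_camera, finish_job, bot gives the robot as it stands.
- The arm moves only by the tool jog_arm, never from a script. Its argument "deltas" is one flat list of numbers, 7 for each row, row after row: the shift along the tool's x, y, z in m, then the turn, a rotation vector about the tool's x, y, z in degrees, then the gripper command: -1 is shut, 1 is fully open, values between are in proportion. A call has 1 to 8 rows; each row is the pose to reach, as a shift and turn from the pose commanded when the call began, along the tool's axes at that moment; what a row does not reach only later rows make up. A row lasts 1/10 s, in which the tool goes at most 50 mm and 8.59 degrees, less where a joint would pass 70% of its speed; a pose out of reach is approached as far as the arm can. A call with a gripper value outside its range is refused whole. The fingers move at their own pace and stop on an object; "squeeze" is the grip in N (left out, the last holds). Time passes only in rows, so rows that repeat a pose let the fingers close. It gives the time, the measured TCP pose, the force, the opening and the grip force at its end, in the units of the state.
- readout.read_state(): the state, without advancing time (a new reading comes with each control period).
- read_camera(name): name is "scene" or "top" or "wrist"; returns a dict with "color" (384x512x3 uint8, blue, green, red), "fx", "fy", "cx", "cy" (pixels), "origin" and "attitude" of the camera in the world. Camera axes: x right, y down, z forward; pixel columns grow to the right and rows downward; lengths in m; the calibration is good to about 2 mm. The wrist camera is an equidistant fisheye: a pixel r from the principal point sees the ray r / f radians off the axis. A picture is of the moment at which its call begins. There is no depth.
- finish_job(): hands the job in; it is judged then, once.
The state is a dict: "time": time; "q": joint angles; "joint_vel": joint speeds; "joint_torque": joint torques, N m; "tool_pos": TCP position; "tcp_rot": TCP orientation; "wrist_force": force on the tool from outside, world axes, zero at the start; "torque": the same for the moment, N m; "width": opening from 0.0 (shut) to 1.0 (fully open); "grip_force": force on a finger pad.
Only numpy, scipy, OpenCV 4.12 (cv2) and the standard library are available. Lean on these libraries where they do the work, as an engineer would, in place of code of your own. Each camera call takes 0.05 s, during which the arm holds its last target. There are 200 camera calls.

## Working session

There is one attempt and no reset: what is moved stays moved. The work goes in short steps, Python scripts to look and compute and a tool call to move; the robot and the scene stay as the last step left them, time stands still between calls to the robot, and variables do not carry over. Pictures are saved under pics/ and viewed, at most 10 in all, crops included, and the job is handed in when it is done.

Besides the shell and the picture viewer there is one more tool, called after "Call:" as name(argument=value, ...) on one line, values as JSON. jog_arm: Moves the arm, as the interface text tells. Its arguments: {"type":"object","properties":{"deltas":{"type":"array"},"squeeze":{"type":"number"}},"required":["deltas"]}

```bash
mkdir -p pics
cat > h.py <<'E'
import numpy as np, cv2
from scipy.spatial.transform import Rotation as R
from workcell import readout, read_camera, finish_job, bot
def att(c):
    a=np.array(c["attitude"],float)
    return a if a.shape==(3,3) else R.from_rotvec(a).as_matrix()
def ray2z(c,u,v,z):
    d=att(c)@np.array([(u-c["cx"])/c["fx"],(v-c["cy"])/c["fy"],1]); o=np.array(c["origin"])
    return o+d*(z-o[2])/d[2]
def proj(c,p):
    q=att(c).T@(np.array(p)-c["origin"]); return np.array([c["fx"]*q[0]/q[2]+c["cx"],c["fy"]*q[1]/q[2]+c["cy"]])
E
python3 - <<'E'
from h import *
import pickle
for n in("top","scene"):
    c=read_camera(n); pickle.dump(c,open(n+".pkl","wb")); print(n,c["fx"],c["fy"],c["cx"],c["cy"],c["origin"],c["attitude"])
    cv2.imwrite(f"pics/{n}0.png",cv2.resize(c["color"],(800,600),interpolation=cv2.INTER_CUBIC))
print(readout.read_state())
E
```

```text
top 426.0269112001373 426.0269112001373 249.6780864517421 185.2997942762206 [0.38788252 0.14374506 1.43039978] [-2.15427368  2.14112539 -0.17713263]
scene 397.28866067045175 397.28866067045175 255.96339349653027 185.85431877991135 [-0.045754   -0.72858476  0.7701379 ] [-2.04760014  0.6888274  -0.38351502]
{'time': 0.1, 'q': array([ 1.16012783e+00,  2.64682181e-01,  1.60529271e+00, -8.86507447e-06,
        1.27371994e+00, -3.68723522e-02]), 'joint_vel': array([-0.00020604, -0.00138808, -0.00272946, -0.00066879, -0.00186322,
       -0.00021606]), 'joint_torque': array([ 7.98879792e-04, -5.16707575e+01, -3.68590271e+01, -9.42219231e-05,
        6.33873919e-03,  2.21803811e-05]), 'tool_pos': array([0.24617682, 0.62773338, 0.21745378]), 'tcp_rot': array([-0.58365578, -3.08643176,  0.00322224]), 'wrist_force': array([-0.32558575,  0.24899653,  0.794967  ]), 'torque': array([-0.02946429,  0.00692891,  0.01539479]), 'grip_force': 0.0, 'width': 1.0030108355891993}
```

View pics/top0.png

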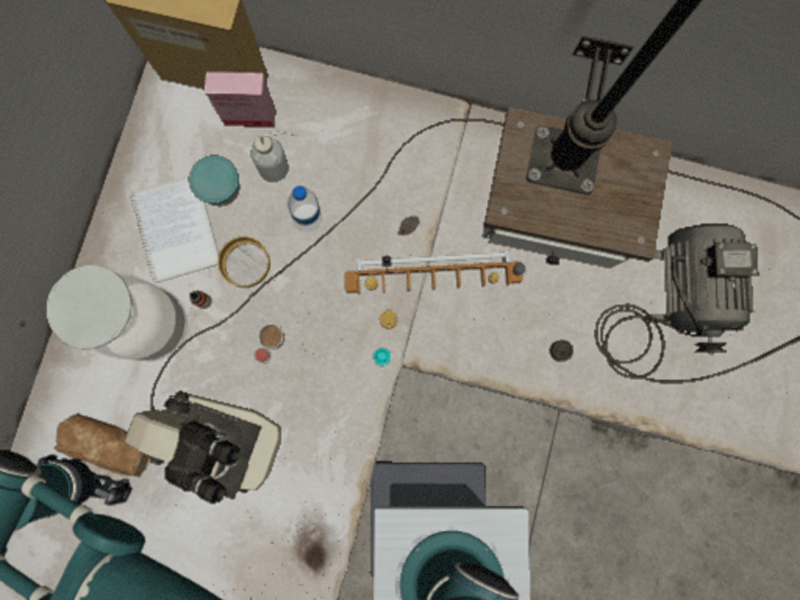

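View pics/scene0.png

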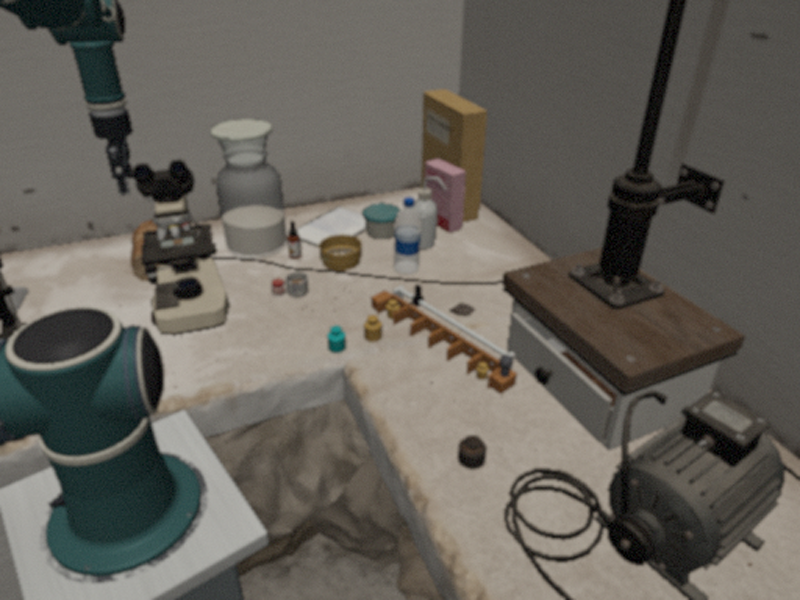

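Top view: the post with its ball is at the right end (518,270), so the post is at rack −y. The rider is at (387,260), the brass weight at (388,319) and the turquoise decoy at (382,357). I'll crop closer to measure.

Run:
```python
from h import *
import pickle
c=pickle.load(open("top.pkl","rb"))
im=c["color"][155:240,215:341]
cv2.imwrite("pics/crop1.png",cv2.resize(im,(756,510),interpolation=cv2.INTER_CUBIC))
```

```text
(no output)
```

View pics/crop1.png

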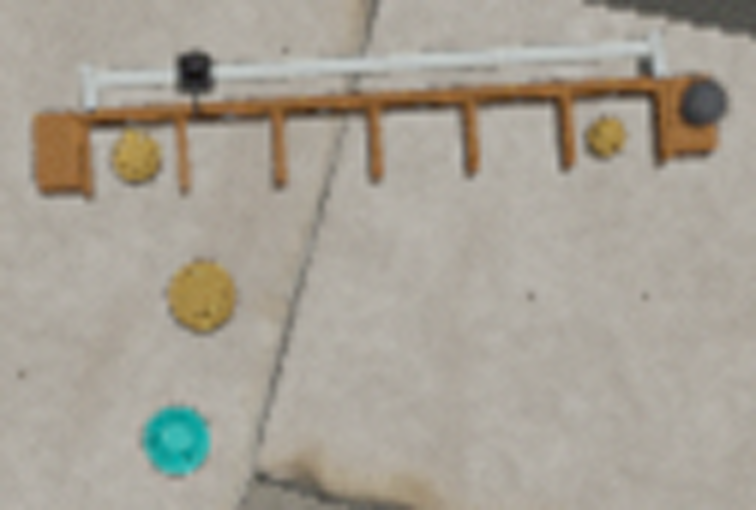

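Run:
```python
from h import *
import pickle
from scipy.optimize import least_squares
c=pickle.load(open("top.pkl","rb"))
px=lambda u,v:((u+.5)/6-.5+215,(v+.5)/6-.5+155)
obs=[(661,162,-20,-162,30),(567,168,-20,-108,30),(473,174,-20,-54,30),(376,181,-20,0,30),(280,187,-20,54,30),(185,192,-20,108,30),(88,195,-20,162,30),(90,72,42,158,46),(655,40,42,-158,46)]
def f(p):
    r=[]
    for u,v,x,y,z in obs:
        w=ray2z(c,*px(u,v),z/1000)[:2]; a=p[2]
        r+=list(p[:2]+np.array([[np.cos(a),-np.sin(a)],[np.sin(a),np.cos(a)]])@[x/1e3,y/1e3]-w)
    return r
s=least_squares(f,[.7,.1,0]); p=s.x; print(p,np.round(np.array(s.fun)*1e3,1))
a=p[2];M=np.array([[np.cos(a),-np.sin(a)],[np.sin(a),np.cos(a)]])
for n,u,v,z in(("rider",195,60,.078),("brass",202,296,.03),("turq",177,440,.03),("wm",135,157,.03),("ws",606,137,.02)):
    w=ray2z(c,*px(u,v),z)[:2];print(n,w,M.T@(w-p[:2]))
np.save("rack.npy",p)
S=readout.read_state();print(S["tool_pos"],R.from_rotvec(S["tcp_rot"]).as_matrix().round(3), bot.tip_extent)
print([ (k) for k in dir(bot) if k[0]!="_"])
```

```text
[0.62729235 0.03634472 0.06526648] [ 0.5 -3.3  0.7 -1.8  0.9 -0.3  1.7 -0.4  2.   0.2  1.6  1.5  0.2  1.7
 -3.9  2.6 -3.7 -0.1]
rider [0.66347091 0.13650955] [0.0426343  0.09759199]
brass [0.54082936 0.13159278] [-0.0800668  0.1006844]
turq [0.46174847 0.14479135] [-0.15811851  0.11901253]
wm [0.61811752 0.16921939] [-0.00048919  0.13319014]
ws [ 0.63304174 -0.09462617] [-0.00280479 -0.13106702]
[0.24617682 0.62773338 0.21745378] [[-0.931  0.365 -0.001]
 [ 0.365  0.931 -0.002]
 [ 0.    -0.002 -1.   ]] 0.017
['MotionError', 'tip_extent']
```

```bash
cat >> h.py <<'E'
def go(x,y,z):
    "rack target (mm) -> tool-axes shift, and turn about tool z to align tool y with rack y"
    p=np.load("rack.npy"); a=p[2]; M=np.array([[np.cos(a),-np.sin(a)],[np.sin(a),np.cos(a)]])
    S=readout.read_state(); T=R.from_rotvec(S["tcp_rot"]).as_matrix()
    w=np.r_[p[:2]+M@[x/1e3,y/1e3],z/1e3]
    G=np.array([[-np.cos(a),-np.sin(a),0],[-np.sin(a),np.cos(a),0],[0,0,-1]]).T.T
    rv=R.from_matrix(T.T@G).as_rotvec(degrees=True)
    cur=M.T@(S["tool_pos"][:2]-p[:2])*1e3
    print("cur rack",cur.round(1),S["tool_pos"][2].round(4),"shift",(T.T@(w-S["tool_pos"])).round(4),"turn",rv.round(2),"F",np.round(S["wrist_force"],1),"t",S["time"],"w",round(S["width"],2),"world",w.round(3))
E
python3 - <<'E'
from h import *
import pickle
go(42,138,300); go(42,138,150)
c=pickle.load(open("scene.pkl","rb"))
for u,v in((190,310),(215,300),(165,240)):print(ray2z(c,u*.64,v*.64,0))
for u,v in((175,165),(165,175)):print(ray2z(c,u*.64,v*.64,.2))
E
```

```text
cur rack [-341.7  615. ] 0.2175 shift [-0.5501 -0.2688 -0.082 ] turn [ -0.12  -0.03 -25.16] F [-0.3  0.2  0.8] t 0.1 w 1.0 world [0.66  0.177 0.3  ]
cur rack [-341.7  615. ] 0.2175 shift [-0.5501 -0.2685  0.068 ] turn [ -0.12  -0.03 -25.16] F [-0.3  0.2  0.8] t 0.1 w 1.0 world [0.66  0.177 0.15 ]
[0.27425217 0.45044433 0.        ]
[0.33443532 0.45539099 0.        ]
[0.34631194 0.80948076 0.        ]
[0.40604695 0.79298435 0.2       ]
[0.36275283 0.74254469 0.2       ]
```

Call:
jog_arm(deltas=[0, 0, -0.05, 0, 0, 0, -1, 0, 0, -0.1, 0, 0, 0, -1, -0.02, 0, -0.14, 0, 0, 0, -1, -0.06, -0.02, -0.15, 0, 0, -5, -1, -0.11, -0.04, -0.15, 0, 0, -10, -1, -0.16, -0.06, -0.15, 0, 0, -16, -1, -0.2, -0.08, -0.15, 0, 0, -21, -1, -0.24, -0.1, -0.15, 0, 0, -25.1, -1], squeeze=30)

```text
time: 0.9
tool_pos: [0.4345, 0.4458, 0.3681]
tcp_rot: [0.106, -3.139, 0.001]
wrist_force: [0.2, 0.6, -0.9]
width: 0.0
grip_force: 0.0
```

```bash
python3 -c "
from h import *
go(42,138,150)"
```

```text
cur rack [-165.7  421.2] 0.3681 shift [-0.2072 -0.2835  0.2182] turn [-0.04 -0.03  0.13] F [ 0.2  0.6 -0.9] t 0.9 w 0.0 world [0.66  0.177 0.15 ]
```

Call:
jog_arm(deltas=[-0.03, -0.04, 0, 0, 0, 0, -1, -0.06, -0.08, 0, 0, 0, 0, -1, -0.09, -0.12, 0.03, 0, 0, 0, -1, -0.12, -0.16, 0.06, 0, 0, 0, -1, -0.15, -0.2, 0.1, 0, 0, 0, -1, -0.18, -0.24, 0.14, 0, 0, 0, -1, -0.207, -0.283, 0.17, 0, 0, 0, -1, -0.207, -0.283, 0.2, 0, 0, 0, -1])

```text
time: 1.7
tool_pos: [0.6517, 0.1879, 0.1884]
tcp_rot: [-0.099, 3.137, 0.0]
wrist_force: [0.4, 0.6, 0.7]
width: 0.0
grip_force: 0.0
```

Run:
```python
from h import *
import pickle
go(42,138,75)
c=read_camera("wrist"); pickle.dump(c,open("w1.pkl","wb")); print(c["fx"],c["cx"],c["cy"],c["origin"],c["attitude"])
d=read_camera("top"); pickle.dump(d,open("t1.pkl","wb"))
a=cv2.resize(c["color"],(512,384)); b=cv2.resize(d["color"][145:241,209:337],(512,384),interpolation=cv2.INTER_CUBIC)
cv2.imwrite("pics/w1.png",cv2.resize(c["color"],(800,600),interpolation=cv2.INTER_CUBIC))
```

```text
cur rack [ 34.2 149.6] 0.1884 shift [-0.0074 -0.0116  0.1135] turn [ 0.    0.2  -0.13] F [0.4 0.6 0.7] t 1.7 w 0.0 world [0.66  0.177 0.075]
297.3186396354542 262.4274419361632 193.7671629174847 [0.57254044 0.18287532 0.34432346] [1.98684288 2.1172645  0.34126637]
```

View pics/w1.png

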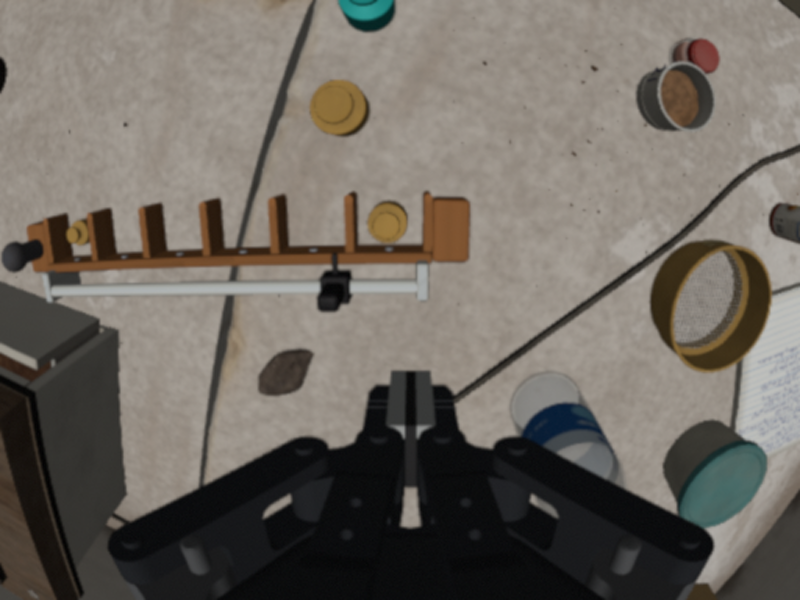

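Wrist view: the rider sits at (334,290) on the rail, left of the fingertips. The weight is at (338,107), the post ball at (18,255), and the shut fingertips are at (410,380). Next I'll check the rack fit against this view.

```bash
cat >> h.py <<'E'
def fe_ray(c,u,v,z):
    x,y=(u-c["cx"])/c["fx"],(v-c["cy"])/c["fy"]; r=np.hypot(x,y)
    d=att(c)@np.array([np.sin(r)*x/r,np.sin(r)*y/r,np.cos(r)]); o=np.array(c["origin"])
    return o+d*(z-o[2])/d[2]
def rk(w):
    p=np.load("rack.npy"); a=p[2]; return np.array([[np.cos(a),np.sin(a)],[-np.sin(a),np.cos(a)]])@(w[:2]-p[:2])*1e3
E
python3 - <<'E'
from h import *
import pickle
c=pickle.load(open("w1.pkl","rb"))
s=.64
for n,u,v,z in(("d162",428,193,30),("d108",349,194,30),("d54",274,198,30),("d0",205,202,30),("d-54",145,207,30),("d-108",95,212,30),("rail",400,287,45),("rail",150,289,45),("ridertop",328,305,78),("pointer/saddle",336,280,50),("brass body",338,107,30),("wm",387,221,25)):
    print(n,rk(fe_ray(c,u*s,v*s,z/1e3)).round(1))
# fingertip
S=readout.read_state(); print(rk(fe_ray(c,410*s,373*s,S["tool_pos"][2]-.017)), S["tool_pos"],rk(S["tool_pos"]))
E
```

```text
d162 [-18.9 161.9]
d108 [-18.7 108.5]
d54 [-17.7  55.5]
d0 [-17.7   2.1]
d-54 [-17.7 -50.7]
d-108 [ -17.8 -101.7]
rail [ 42.8 142.9]
rail [ 42.7 -45.8]
ridertop [44.4 99.5]
pointer/saddle [ 36.3 100.6]
brass body [-78.3 101.9]
wm [  1.  133.8]
[ 47.39268349 149.62703969] [0.64657707 0.18508528 0.17961072] [ 28.94455003 147.16612547]
```

Call:
jog_arm(deltas=[0, 0, 0, 0, 0, 0, -1, 0, 0, 0, 0, 0, 0, -1])

```text
time: 2.0
tool_pos: [0.6497, 0.191, 0.1896]
tcp_rot: [-0.102, 3.138, 0.001]
wrist_force: [0.5, -1.0, 0.1]
width: -0.0
grip_force: 0.0
```

```bash
python3 -c "
from h import *
go(42,138,74)"
```

```text
cur rack [ 32.4 152.9] 0.1896 shift [-0.0094 -0.015   0.1156] turn [ 0.05  0.1  -0.03] F [ 0.5 -1.   0.1] t 2.0 w -0.0 world [0.66  0.177 0.074]
```

Call:
jog_arm(deltas=[-0.005, -0.008, 0.04, 0, 0, 0, -1, -0.0095, -0.015, 0.07, 0, 0, 0, -1, -0.0095, -0.015, 0.095, 0, 0, 0, -1, -0.0095, -0.015, 0.11, 0, 0, 0, -1, -0.0095, -0.015, 0.1155, 0, 0, 0, -1, -0.0095, -0.015, 0.1155, 0, 0, 0, -1])

```text
time: 2.6
tool_pos: [0.6599, 0.1766, 0.0734]
tcp_rot: [-0.103, 3.139, 0.0]
wrist_force: [-0.1, 0.4, -0.3]
width: -0.003
grip_force: 0.0
```

```bash
python3 -c "
from h import *
go(42,0,74)"
```

```text
cur rack [ 41.7 137.8] 0.0734 shift [-0.0003 -0.1378 -0.0006] turn [0.01 0.05 0.01] F [-0.1  0.4 -0.3] t 2.6 w -0.0 world [0.669 0.039 0.074]
```

Call:
jog_arm(deltas=[0, -0.013, 0, 0, 0, 0, -1, 0, -0.026, 0, 0, 0, 0, -1, 0, -0.039, 0, 0, 0, 0, -1, 0, -0.052, 0, 0, 0, 0, -1, 0, -0.065, 0, 0, 0, 0, -1, 0, -0.078, 0, 0, 0, 0, -1, 0, -0.09, 0, 0, 0, 0, -1, 0, -0.1, 0, 0, 0, 0, -1])

```text
time: 3.4
tool_pos: [0.6662, 0.0745, 0.0726]
tcp_rot: [0.1, -3.14, 0.0]
wrist_force: [0.8, 0.6, -0.8]
width: 0.002
grip_force: 0.0
```

Run:
```python
from h import *
import pickle
c=read_camera("wrist");pickle.dump(c,open("w2.pkl","wb"));go(42,-5,74)
cv2.imwrite("pics/w2.png",cv2.resize(c["color"][100:340,100:420],(800,600),interpolation=cv2.INTER_CUBIC))
```

```text
cur rack [41.3 34.2] 0.0725 shift [-0.0008 -0.0392 -0.0014] turn [-0.06 -0.01 -0.12] F [ 0.6 -0.3  0.6] t 3.45 w 0.0 world [0.67  0.034 0.074]
```

View pics/w2.png

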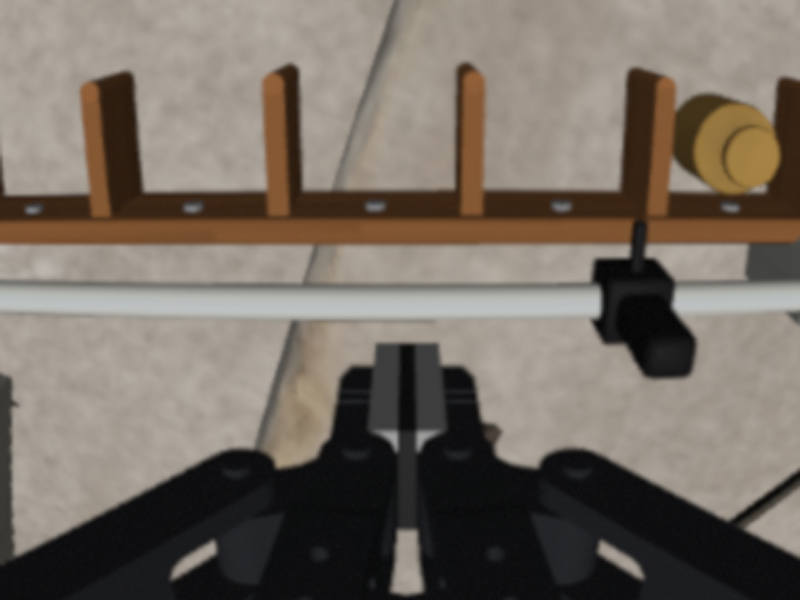

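Run:
```python
from h import *
import pickle
c=pickle.load(open("w2.pkl","rb")); q=lambda u,v:(100+u*.4,100+v*.4)
print("cam",rk(np.array(c["origin"])),c["origin"], att(c).round(3))
for z in(.03,.056,.078,.1,.12): print(z,"tip",rk(fe_ray(c,*q(405,345),z)).round(1),"L",rk(fe_ray(c,*q(377,345),z)).round(1),"R",rk(fe_ray(c,*q(438,345),z)).round(1))
print("ridertop",rk(fe_ray(c,*q(667,355),.078)).round(1),"saddle",rk(fe_ray(c,*q(633,275),.05)),"rail",rk(fe_ray(c,*q(400,300),.045)),"wm",rk(fe_ray(c,*q(752,155),.038)))
d=read_camera("scene");cv2.imwrite("pics/s2.png",cv2.resize(d["color"][120:300,180:420],(800,600),interpolation=cv2.INTER_CUBIC));pickle.dump(d,open("s2.pkl","wb"))
```

```text
cam [-37.43669619  35.62908373] [0.58761162 0.06945632 0.22877949] [[-0.064  0.949  0.31 ]
 [ 0.998  0.061  0.02 ]
 [-0.     0.311 -0.951]]
0.03 tip [62.2 35.2] L [62.2 26.8] R [62.3 45. ]
0.056 tip [49.2 35.3] L [49.2 28. ] R [49.2 43.8]
0.078 tip [38.2 35.3] L [38.2 29. ] R [38.2 42.8]
0.1 tip [27.1 35.4] L [27.1 29.9] R [27.1 41.7]
0.12 tip [17.1 35.4] L [17.1 30.8] R [17.1 40.8]
ridertop [42.1 97.6] saddle [32.44465531 96.0050937 ] rail [41.16872505 33.91158345] wm [  1.47610605 133.11837808]
```

View pics/s2.png

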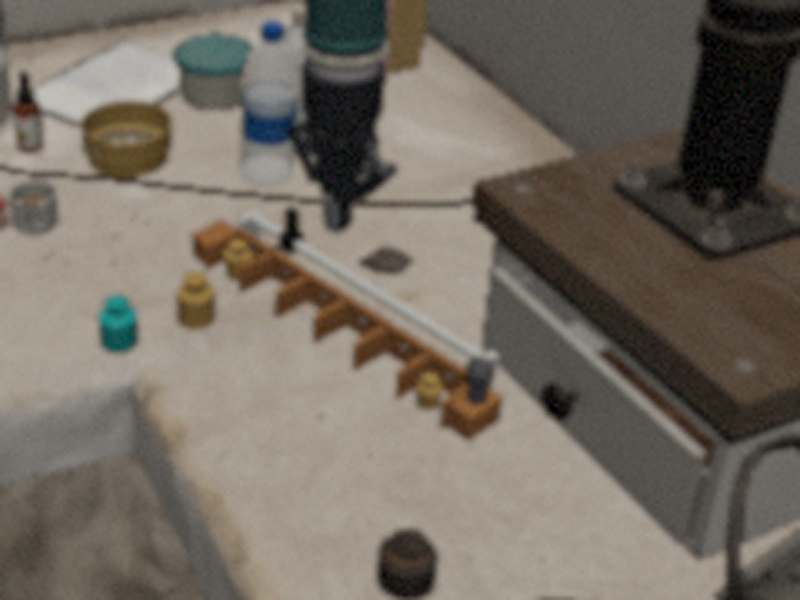

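Run:
```python
from h import *
import pickle
d=pickle.load(open("s2.pkl","rb")); q=lambda u,v:(180+u*.3,120+v*.3)
for z in(.03,.045,.056,.07,.08,.09,.1): print(z,"tip",rk(ray2z(d,*q(336,228),z)).round(1))
print("ridertop",rk(ray2z(d,*q(291,212),.078)),"post",rk(ray2z(d,*q(480,362),.073)), "wm top",rk(ray2z(d,*q(239,240),.038)))
print(readout.read_state()["tool_pos"])
```

```text
0.03 tip [101.1  91.5]
0.045 tip [84.5 75.1]
0.056 tip [72.2 63. ]
0.07 tip [56.7 47.7]
0.08 tip [45.6 36.7]
0.09 tip [34.4 25.8]
0.1 tip [23.3 14.8]
ridertop [34.47225144 88.85142184] post [-2.92019217e-02 -1.84763588e+02] wm top [  2.53183612 130.47389176]
[0.66623522 0.07420831 0.07258445]
```

Neither the force nor the picture shows contact: the shut fingertips passed over the rider, so they are higher than the nominal 17 mm. I'll find the real tip height by lowering gently over the rail.

Call:
jog_arm(deltas=[0, 0, 0.005, 0, 0, 0, -1, 0, 0, 0.01, 0, 0, 0, -1, 0, 0, 0.012, 0, 0, 0, -1, 0, 0, 0.014, 0, 0, 0, -1, 0, 0, 0.014, 0, 0, 0, -1])

```text
time: 4.0
tool_pos: [0.6657, 0.0762, 0.058]
tcp_rot: [0.102, -3.139, -0.0]
wrist_force: [-0.5, 0.2, -0.4]
width: -0.002
grip_force: 0.0
```

Run:
```python
from h import *
import pickle
go(42,138,74)
c=read_camera("wrist");pickle.dump(c,open("w3.pkl","wb"))
a=c["color"][170:260,200:320]
d=read_camera("scene");pickle.dump(d,open("s3.pkl","wb"))
b=d["color"][150:240,240:360]
cv2.imwrite("pics/w3.png",np.vstack([cv2.resize(a,(400,300),interpolation=cv2.INTER_CUBIC),cv2.resize(b,(400,300),interpolation=cv2.INTER_CUBIC)]))
```

```text
cur rack [40.9 37.3] 0.058 shift [-0.001   0.1007 -0.016 ] turn [ 0.   -0.06 -0.02] F [-0.5  0.2 -0.4] t 4.0 w -0.0 world [0.66  0.177 0.074]
```

View pics/w3.png

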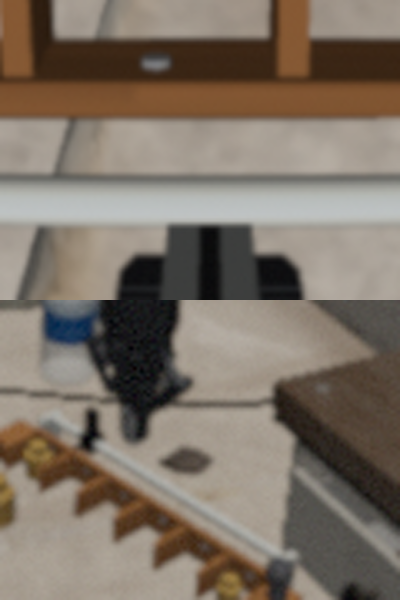

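Call:
jog_arm(deltas=[0, 0, 0.003, 0, 0, 0, -1, 0, 0, 0.005, 0, 0, 0, -1, 0, 0, 0.005, 0, 0, 0, -1])

```text
time: 4.4
tool_pos: [0.6658, 0.0758, 0.0532]
tcp_rot: [0.101, -3.139, 0.0]
wrist_force: [-0.5, -0.0, 0.1]
width: 0.002
grip_force: 0.0
```

Call:
jog_arm(deltas=[0, 0, 0.003, 0, 0, 0, -1, 0, 0, 0.005, 0, 0, 0, -1, 0, 0, 0.005, 0, 0, 0, -1])

```text
time: 4.7
tool_pos: [0.6658, 0.0757, 0.0481]
tcp_rot: [0.101, -3.139, 0.0]
wrist_force: [0.6, -0.7, 0.3]
width: 0.002
grip_force: 0.0
```

Call:
jog_arm(deltas=[0, 0, 0.003, 0, 0, 0, -1, 0, 0, 0.005, 0, 0, 0, -1, 0, 0, 0.005, 0, 0, 0, -1])

```text
time: 5.0
tool_pos: [0.6658, 0.0758, 0.0431]
tcp_rot: [0.101, -3.139, 0.0]
wrist_force: [-1.1, 0.2, -0.7]
width: -0.002
grip_force: 0.0
```

Call:
jog_arm(deltas=[0, 0, 0.003, 0, 0, 0, -1, 0, 0, 0.005, 0, 0, 0, -1, 0, 0, 0.005, 0, 0, 0, -1])

```text
time: 5.3
tool_pos: [0.6658, 0.0758, 0.0381]
tcp_rot: [0.101, -3.139, 0.0]
wrist_force: [0.6, 1.0, -0.0]
width: -0.001
grip_force: 0.0
```

Run:
```python
from h import *
import pickle
go(42,138,74)
c=read_camera("wrist");pickle.dump(c,open("w4.pkl","wb"))
a=c["color"][140:290,180:340]
d=read_camera("scene");b=d["color"][150:225,240:340]
cv2.imwrite("pics/w4.png",np.hstack([cv2.resize(a,(480,450),interpolation=cv2.INTER_CUBIC),cv2.resize(b,(320,450),interpolation=cv2.INTER_CUBIC)]))
```

```text
cur rack [40.9 36.8] 0.0381 shift [-0.0009  0.1012 -0.0359] turn [-0.   -0.05 -0.06] F [ 0.6  1.  -0. ] t 5.3 w -0.0 world [0.66  0.177 0.074]
```

View pics/w4.png

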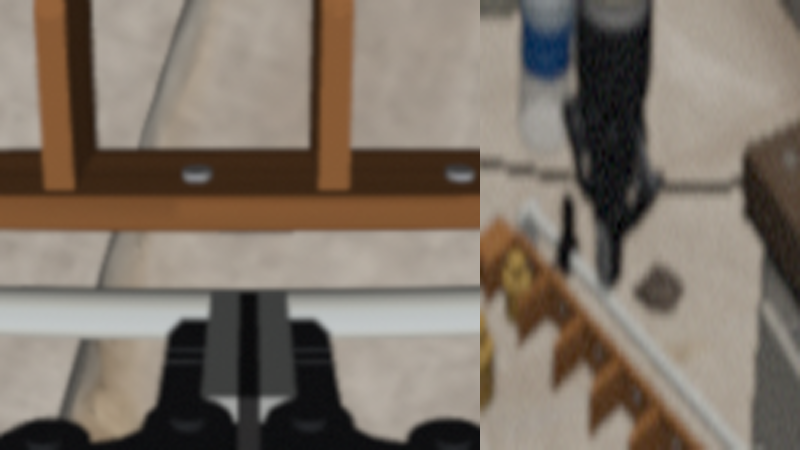

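The tip really is about 14 mm above the reported TCP; it's just over the rail with the TCP at 0.038. I'll raise, go back to the rider's +y side and push with the TCP at 0.046.

Call:
jog_arm(deltas=[0, 0, -0.04, 0, 0, 0, -1, 0, 0, -0.065, 0, 0, 0, -1, -0.001, 0.04, -0.065, 0, 0, 0, -1, -0.001, 0.075, -0.065, 0, 0, 0, -1, -0.001, 0.095, -0.065, 0, 0, 0, -1, -0.001, 0.095, -0.065, 0, 0, 0, -1, -0.001, 0.095, -0.035, 0, 0, 0, -1, -0.001, 0.095, -0.008, 0, 0, 0, -1])

```text
time: 6.2
tool_pos: [0.662, 0.1701, 0.0469]
tcp_rot: [-0.102, 3.138, -0.001]
wrist_force: [-0.4, 0.8, -0.9]
width: 0.001
grip_force: 0.0
```

Call:
jog_arm(deltas=[0, 0, 0, 0, 0, 0, -1, 0, -0.01, 0, 0, 0, 0, -1, 0, -0.018, 0, 0, 0, 0, -1, 0, -0.026, 0, 0, 0, 0, -1, 0, -0.034, 0, 0, 0, 0, -1, 0, -0.042, 0, 0, 0, 0, -1, 0, -0.05, 0, 0, 0, 0, -1])

```text
time: 6.9
tool_pos: [0.6653, 0.1201, 0.0479]
tcp_rot: [-0.101, 3.138, 0.0]
wrist_force: [-0.1, 1.9, 2.3]
width: 0.002
grip_force: 0.9
```

Run:
```python
from h import *
import pickle
go(42,-12,46)
c=read_camera("wrist");pickle.dump(c,open("w5.pkl","wb"))
a=c["color"][140:290,160:360]
cv2.imwrite("pics/w5.png",cv2.resize(a,(600,450),interpolation=cv2.INTER_CUBIC))
```

```text
cur rack [43.4 81.1] 0.0479 shift [ 0.0013 -0.0931  0.0019] turn [ 0.01  0.13 -0.07] F [-0.1  1.9  2.3] t 6.9 w 0.0 world [0.67  0.027 0.046]
```

View pics/w5.png

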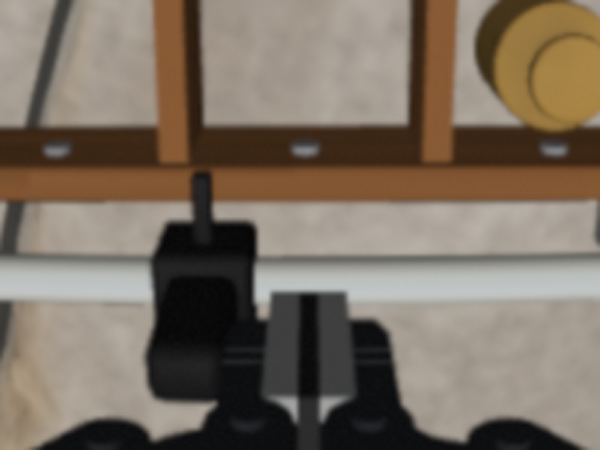

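Run:
```python
from h import *
import pickle
c=pickle.load(open("w5.pkl","rb")); q=lambda u,v:(160+u/3,140+v/3)
print("saddle",rk(fe_ray(c,*q(208,224),.05)),"top L",rk(fe_ray(c,*q(149,372),.078)),"pointer",rk(fe_ray(c,*q(202,174),.05)))
for n,u,v in(("d108",439,150),("d54",173,150)):print(n,rk(fe_ray(c,*q(u,v),.03)))
```

```text
saddle [27.39507425 62.59761908] top L [42.73904977 54.80652269] pointer [17.49404455 61.87049325]
d108 [ 19.21979562 108.3157772 ]
d54 [19.17699442 53.52173314]
```

Call:
jog_arm(deltas=[0, -0.01, 0, 0, 0, 0, -1, 0, -0.02, 0, 0, 0, 0, -1, 0, -0.03, 0, 0, 0, 0, -1, 0, -0.04, 0, 0, 0, 0, -1, 0, -0.05, 0, 0, 0, 0, -1, 0, -0.059, 0, 0, 0, 0, -1, 0, -0.066, 0, 0, 0, 0, -1, 0, -0.07, 0, 0, 0, 0, -1])

```text
time: 7.75
tool_pos: [0.6688, 0.05, 0.0466]
tcp_rot: [0.1, -3.14, 0.0]
wrist_force: [0.3, 2.2, 1.3]
width: 0.002
grip_force: 0.8
```

Run:
```python
from h import *
import pickle
go(42,-8,46)
c=read_camera("wrist");pickle.dump(c,open("w6.pkl","wb"))
a=c["color"][140:290,160:360]
cv2.imwrite("pics/w6.png",cv2.resize(a,(600,450),interpolation=cv2.INTER_CUBIC))
# compare to w5 in the rider region: template match (camera moves with the hand)
b=pickle.load(open("w5.pkl","rb"))["color"]; t=b[213:275,206:246]
r=cv2.matchTemplate(c["color"][205:290,190:270],t,cv2.TM_CCOEFF_NORMED); print(cv2.minMaxLoc(r)[1::2], "same would be (16,8)")
```

```text
cur rack [42.3 10.9] 0.0466 shift [ 0.0003 -0.0189  0.0006] turn [-0.01 -0.01 -0.09] F [0.3 2.2 1.3] t 7.75 w 0.0 world [0.67  0.031 0.046]
(0.9886313080787659, (16, 11)) same would be (16,8)
```

Call:
jog_arm(deltas=[0, -0.006, 0, 0, 0, 0, -1, 0, -0.011, 0, 0, 0, 0, -1, 0, -0.015, 0, 0, 0, 0, -1, 0, -0.018, 0, 0, 0, 0, -1, 0, -0.0185, 0, 0, 0, 0, -1, 0, -0.0185, 0, 0, 0, 0, -1])

```text
time: 8.4
tool_pos: [0.6698, 0.0322, 0.0465]
tcp_rot: [0.101, -3.14, 0.001]
wrist_force: [0.3, -0.2, -0.8]
width: 0.003
grip_force: 0.1
```

Call:
jog_arm(deltas=[0, 0.01, 0, 0, 0, 0, -1, 0, 0.03, 0, 0, 0, 0, -1, 0, 0.03, -0.04, 0, 0, 0, -1, 0, 0.03, -0.07, 0, 0, 0, -1, 0, 0.03, -0.07, 0, 0, 0, -1])

```text
time: 8.9
tool_pos: [0.672, 0.0647, 0.1229]
tcp_rot: [-0.103, 3.13, 0.001]
wrist_force: [1.3, 0.2, 0.6]
width: 0.004
grip_force: 0.0
```

Run:
```python
from h import *
import pickle
go(-80,140,116)
c=read_camera("wrist");pickle.dump(c,open("w7.pkl","wb"))
cv2.imwrite("pics/w7.png",cv2.resize(c["color"],(800,600),interpolation=cv2.INTER_CUBIC))
```

```text
cur rack [46.5 25.3] 0.1229 shift [0.1265 0.1147 0.0056] turn [0.01 0.58 0.03] F [1.3 0.2 0.6] t 8.9 w 0.0 world [0.538 0.171 0.116]
```

View pics/w7.png

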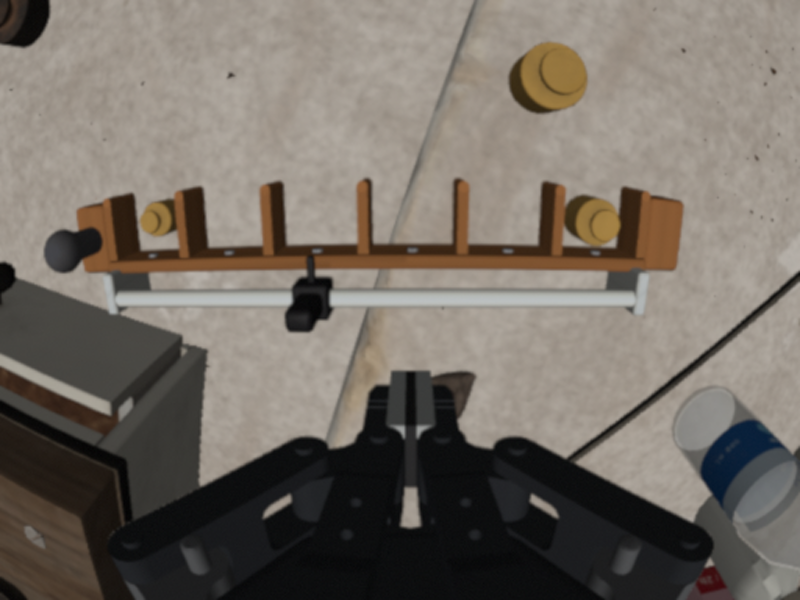

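The rider's pointer is at (311,257), in the third bay counted from the post (dividers at 270 and 363). The brass weight is at (551,77). I'll put numbers on both.

Run:
```python
from h import *
import pickle
c=pickle.load(open("w7.pkl","rb")); s=.64
for n,u,v,z in(("ridertop",300,316,78),("saddle",312,284,50),("pointer",311,257,50),("d0",364,183,30),("d-54",266,187,30),("brass body",553,77,30),("knob",563,72,50)):print(n,rk(fe_ray(c,u*s,v*s,z/1e3)).round(1))
```

```text
ridertop [ 40.4 -26.1]
saddle [ 33.1 -25.5]
pointer [ 18.7 -25.2]
d0 [-17.1   0.9]
d-54 [-16.7 -53.4]
brass body [-77.8 102. ]
knob [-77.5 101.1]
```

Call:
jog_arm(deltas=[0.025, 0.025, 0, 0, 0, 0, -1, 0.05, 0.05, 0, 0, 0, 0, -1, 0.075, 0.075, 0, 0, 0, 0, -1, 0.1, 0.1, 0, 0, 0, 0, -1, 0.12, 0.12, 0, 0, 0, 0, -1, 0.124, 0.123, 0, 0, 0, 0, -1, 0.124, 0.123, 0.02, 0, 0, 0, -1, 0.124, 0.123, 0.04, 0, 0, 0, -1])

```text
time: 9.75
tool_pos: [0.5367, 0.1779, 0.0764]
tcp_rot: [-0.103, 3.138, 0.0]
wrist_force: [0.1, 0.1, -0.1]
width: 0.001
grip_force: 0.0
```

Run:
```python
from h import *
go(-79,148,0)
```

```text
cur rack [-81.2 147.1] 0.0764 shift [-0.0021  0.0009  0.0764] turn [-0.    0.09  0.02] F [ 0.1  0.1 -0.1] t 9.75 w 0.0 world [0.539 0.179 0.   ]
```

Descend gently, watching force.

Call:
jog_arm(deltas=[-0.002, 0.001, 0.02, 0, 0, 0, -1, -0.002, 0.001, 0.04, 0, 0, 0, -1, -0.002, 0.001, 0.055, 0, 0, 0, -1, -0.002, 0.001, 0.065, 0, 0, 0, -1, -0.002, 0.001, 0.07, 0, 0, 0, -1, -0.002, 0.001, 0.07, 0, 0, 0, -1])

```text
time: 10.35
tool_pos: [0.538, 0.1781, 0.006]
tcp_rot: [0.101, -3.139, 0.001]
wrist_force: [-0.5, 0.1, 0.3]
width: 0.0
grip_force: 0.0
```

Run:
```python
from h import *
import pickle
go(-79,148,0)
c=read_camera("wrist");pickle.dump(c,open("w8.pkl","wb"))
cv2.imwrite("pics/w8.png",cv2.resize(c["color"],(640,480),interpolation=cv2.INTER_CUBIC))
```

```text
cur rack [-79.9 147.3] 0.006 shift [-0.0009  0.0007  0.006 ] turn [-0.02 -0.06 -0.06] F [-0.5  0.1  0.3] t 10.35 w 0.0 world [0.539 0.179 0.   ]
```

View pics/w8.png

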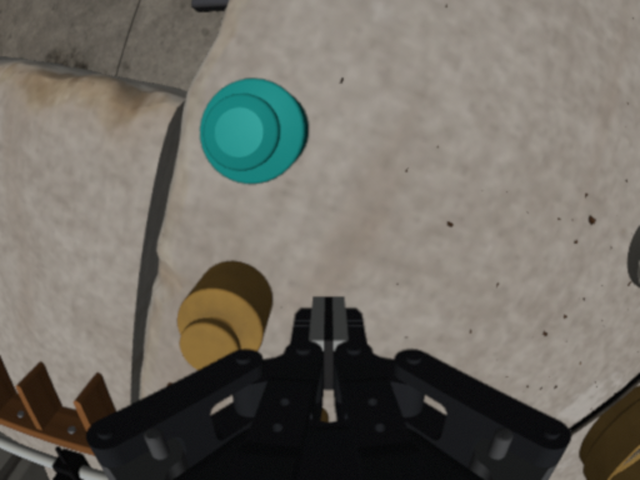

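Beside the weight: brass body at (225,320), to the left of the shut tips at (328,300), with the turquoise decoy well clear. I'll push along −y.

Call:
jog_arm(deltas=[-0.001, -0.006, 0.003, 0, 0, 0, -1, -0.001, -0.012, 0.003, 0, 0, 0, -1, -0.001, -0.018, 0.003, 0, 0, 0, -1, -0.001, -0.024, 0.003, 0, 0, 0, -1, -0.001, -0.03, 0.003, 0, 0, 0, -1, -0.001, -0.036, 0.003, 0, 0, 0, -1, -0.001, -0.04, 0.003, 0, 0, 0, -1, -0.001, -0.04, 0.003, 0, 0, 0, -1])

```text
time: 11.2
tool_pos: [0.5423, 0.1378, 0.0039]
tcp_rot: [-0.1, 3.139, -0.0]
wrist_force: [0.2, 1.2, 1.8]
width: 0.002
grip_force: 0.9
```

```bash
cat >> h.py <<'E'
def brass(c,box=None):
    "rack position of brass blobs: body bottom-free estimate by min enclosing of mask at z=.03 (wrist)"
    h=cv2.cvtColor(c["color"],cv2.COLOR_BGR2HSV); m=cv2.inRange(h,(15,120,60),(32,255,255))
    n,l,st,ce=cv2.connectedComponentsWithStats(m)
    for i in range(1,n):
        if st[i][4]>60: print("blob",st[i],ce[i].round(1),"z.02:",rk(fe_ray(c,*ce[i],.02)).round(1))
E
python3 - <<'E'
from h import *
import pickle
print("before");brass(pickle.load(open("w8.pkl","rb")))
print("after");go(-79,0,3);brass(read_camera("wrist"))
E
```

```text
before
blob [ 142  210   69   86 3328] [173. 259.] z.02: [-73.   96.3]
blob [485 355  27  29 209] [499.9 371. ] z.02: [ 96.2 412.5]
after
cur rack [-78.2 106.8] 0.0039 shift [ 0.0006 -0.1068  0.0009] turn [-0.02  0.04 -0.08] F [0.2 1.2 1.8] t 11.2 w 0.0 world [0.548 0.031 0.003]
blob [ 163  227   72   62 3339] [197.7 257.3] z.02: [-74.3  71.1]
blob [  0 301   7  19  61] [  2.3 311. ] z.02: [   1.4 -130.8]
```

Call:
jog_arm(deltas=[0, -0.008, 0, 0, 0, 0, -1, 0, -0.018, 0, 0, 0, 0, -1, 0, -0.028, 0, 0, 0, 0, -1, 0, -0.038, 0, 0, 0, 0, -1, 0, -0.048, 0, 0, 0, 0, -1, 0, -0.057, 0, 0, 0, 0, -1, 0, -0.065, 0, 0, 0, 0, -1, 0, -0.07, 0, 0, 0, 0, -1])

```text
time: 12.05
tool_pos: [0.5465, 0.0676, 0.0037]
tcp_rot: [-0.1, 3.14, -0.0]
wrist_force: [-0.2, 4.3, 1.5]
width: -0.003
grip_force: 2.0
```

Call:
jog_arm(deltas=[0, -0.006, 0, 0, 0, 0, -1, 0, -0.012, 0, 0, 0, 0, -1, 0, -0.018, 0, 0, 0, 0, -1, 0, -0.022, 0, 0, 0, 0, -1, 0, -0.024, 0, 0, 0, 0, -1, 0, -0.024, 0, 0, 0, 0, -1])

```text
time: 12.65
tool_pos: [0.5479, 0.0442, 0.0036]
tcp_rot: [0.101, -3.14, 0.001]
wrist_force: [1.8, 1.4, 0.8]
width: 0.001
grip_force: 1.1
```

Run:
```python
from h import *
import pickle
go(-79,4,3);c=read_camera("wrist");pickle.dump(c,open("w9.pkl","wb"));brass(c)
```

```text
cur rack [-78.7  13. ] 0.0036 shift [ 0.0003 -0.009   0.0006] turn [-0.02 -0.   -0.06] F [1.8 1.4 0.8] t 12.65 w 0.0 world [0.548 0.035 0.003]
blob [ 164  208   74   74 4226] [199.1 244.2] z.02: [-83.2 -21. ]
blob [ 62 317  24  27 358] [ 71.9 329.6] z.02: [  -0.4 -135.4]
```

The weight has drifted slightly toward the robot. I'll back off, lift and re-measure it unobstructed.

Call:
jog_arm(deltas=[0, 0.01, 0, 0, 0, 0, -1, 0, 0.025, 0, 0, 0, 0, -1, 0, 0.03, -0.03, 0, 0, 0, -1, 0, 0.03, -0.07, 0, 0, 0, -1, 0, 0.03, -0.11, 0, 0, 0, -1, 0, 0.03, -0.12, 0, 0, 0, -1, 0, 0.03, -0.12, 0, 0, 0, -1])

```text
time: 13.4
tool_pos: [0.5474, 0.0757, 0.1259]
tcp_rot: [-0.103, 3.136, 0.0]
wrist_force: [0.4, 0.7, -0.4]
width: -0.004
grip_force: 0.0
```

```bash
cat >> h.py <<'E'
from scipy.optimize import least_squares
def fitw(c,g):
    "fit brass weight (38 mm x 30 mm cylinder) position in rack mm by its outline: hull of bottom and body-top circles vs mask hull"
    h=cv2.cvtColor(c["color"],cv2.COLOR_BGR2HSV); m=cv2.inRange(h,(15,100,50),(34,255,255))
    p=np.load("rack.npy");a=p[2];M=np.array([[np.cos(a),-np.sin(a)],[np.sin(a),np.cos(a)]]);t=np.linspace(0,6.283,60)
    def outline(q):
        P=[]
        for r,z in((19,0),(19,30),(11,50)):
            for k in t:
                w=np.r_[p[:2]+M@((np.array(q)+[r*np.cos(k),r*np.sin(k)])/1e3),z/1e3]
                v=att(c).T@(w-c["origin"]); th=np.arctan2(np.hypot(v[0],v[1]),v[2]); f=th/np.hypot(v[0],v[1])
                P.append([c["cx"]+c["fx"]*f*v[0],c["cy"]+c["fy"]*f*v[1]])
        return cv2.convexHull(np.float32(P))
    def iou(q):
        b=np.zeros(m.shape,np.uint8);cv2.fillConvexPoly(b,np.int32(outline(q)*16),255,shift=4)
        return (b&m).sum()/max(1,(b|(m&cv2.dilate(b,np.ones((15,15))))).sum())
    q=np.array(g,float)
    for s in(8,4,2,1,.5):
        for _ in range(6):
            C=[q+[i*s,j*s] for i in(-1,0,1) for j in(-1,0,1)]; n=C[int(np.argmax([iou(x) for x in C]))]
            if (n==q).all(): break
            q=n
    print("weight at",q,"iou",round(iou(q),3)); return q
E
python3 - <<'E'
from h import *
import pickle
print("check, expect -79,101");fitw(pickle.load(open("w7.pkl","rb")),(-79,101))
go(-79,4,3);c=read_camera("wrist");pickle.dump(c,open("w10.pkl","wb"));brass(c);fitw(c,(-85,-24))
E
```

```text
check, expect -79,101
weight at [-78.5 102.5] iou 0.918
cur rack [-77.2  44.4] 0.1259 shift [ 0.0024 -0.0404  0.1229] turn [-0.    0.24  0.01] F [ 0.4  0.7 -0.4] t 13.4 w -0.0 world [0.548 0.035 0.003]
blob [ 173  152   41   45 1337] [192.9 175.4] z.02: [-87.6 -20. ]
blob [ 96 238  20  25 285] [105.4 251.6] z.02: [  -1.2 -131.5]
blob [333 241  29  36 672] [347.2 259.4] z.02: [  2.9 133.5]
blob [490 269  22  50 355] [501.5 301.7] z.02: [104.4 411. ]
weight at [-88.5 -18.5] iou 0.894
```

Call:
jog_arm(deltas=[0.006, -0.01, 0.03, 0, 0, 0, -1, 0.012, -0.018, 0.06, 0, 0, 0, -1, 0.012, -0.018, 0.09, 0, 0, 0, -1, 0.012, -0.018, 0.115, 0, 0, 0, -1, 0.012, -0.018, 0.122, 0, 0, 0, -1, 0.012, -0.024, 0.122, 0, 0, 0, -1, 0.012, -0.029, 0.122, 0, 0, 0, -1])

```text
time: 14.15
tool_pos: [0.5359, 0.0447, 0.0016]
tcp_rot: [0.102, -3.139, 0.0]
wrist_force: [-0.8, 3.4, 0.0]
width: -0.001
grip_force: 1.9
```

Run:
```python
from h import *
go(-89,4,3)
```

```text
cur rack [-90.7  14.3] 0.0016 shift [-0.0017 -0.0103 -0.0014] turn [-0.   -0.03 -0.03] F [-0.8  3.4  0. ] t 14.15 w -0.0 world [0.538 0.035 0.003]
```

Contact. Push the last 10 mm, back off and lift while moving in front of it.

Call:
jog_arm(deltas=[0, -0.004, 0, 0, 0, 0, -1, 0, -0.008, 0, 0, 0, 0, -1, 0, -0.01, 0, 0, 0, 0, -1, 0, -0.01, 0, 0, 0, 0, -1, 0, 0.005, 0, 0, 0, 0, -1, 0, 0.02, 0, 0, 0, 0, -1, 0, 0.02, -0.04, 0, 0, 0, -1])

```text
time: 14.85
tool_pos: [0.5286, 0.0666, 0.0366]
tcp_rot: [0.103, -3.127, 0.0]
wrist_force: [0.3, -0.1, -0.4]
width: -0.002
grip_force: 0.0
```

Call:
jog_arm(deltas=[0, 0, -0.03, 0, 0, 0, -1, 0, 0, -0.06, 0, 0, 0, -1, 0, 0, -0.08, 0, 0, 0, -1, 0, 0, -0.08, 0, 0, 0, -1])

```text
time: 15.25
tool_pos: [0.5374, 0.0663, 0.1255]
tcp_rot: [-0.103, 3.133, 0.0]
wrist_force: [0.6, -0.4, 0.3]
width: -0.004
grip_force: 0.0
```

Run:
```python
from h import *
go(-130,-27,3);c=read_camera("wrist");fitw(c,(-88,-27))
```

```text
cur rack [-87.8  35.8] 0.1255 shift [ 0.0431 -0.0627  0.1222] turn [-0.    0.41  0.02] F [ 0.6 -0.4  0.3] t 15.25 w -0.0 world [0.499 0.001 0.003]
weight at [-87.5 -29. ] iou 0.889
```

Call:
jog_arm(deltas=[0.025, -0.03, 0, 0, 0, 0, -1, 0.04, -0.055, 0, 0, 0, 0, -1, 0.046, -0.066, 0.02, 0, 0, 0, -1, 0.046, -0.066, 0.05, 0, 0, 0, -1, 0.046, -0.066, 0.08, 0, 0, 0, -1, 0.046, -0.066, 0.105, 0, 0, 0, -1, 0.046, -0.066, 0.12, 0, 0, 0, -1, 0.046, -0.066, 0.122, 0, 0, 0, -1])

```text
time: 16.1
tool_pos: [0.4886, -0.0033, -0.0045]
tcp_rot: [0.101, -3.131, -0.001]
wrist_force: [0.4, -0.2, -0.1]
width: -0.004
grip_force: 0.0
```

Run:
```python
from h import *
go(-130,-29,3);c=read_camera("wrist");fitw(c,(-88,-27))
```

```text
cur rack [-141.   -30.5] -0.0045 shift [-0.011   0.0015 -0.0076] turn [ 0.06 -0.48 -0.03] F [ 0.4 -0.2 -0.1] t 16.1 w -0.0 world [ 0.499 -0.001  0.003]
weight at [-69.5 -30. ] iou 0.069
```

Call:
jog_arm(deltas=[0, 0, 0, 0, 0, 0, -1, -0.008, 0, 0, 0, 0, 0, -1, -0.016, 0, 0, 0, 0, 0, -1, -0.024, 0, 0, 0, 0, 0, -1, -0.032, 0.0005, 0, 0, 0, 0, -1, -0.04, 0.001, 0, 0, 0, 0, -1, -0.048, 0.0015, 0, 0, 0, 0, -1, -0.055, 0.002, 0, 0, 0, 0, -1])

```text
time: 16.95
tool_pos: [0.5476, 0.0016, -0.0]
tcp_rot: [0.101, -3.138, 0.0]
wrist_force: [-6.7, -0.2, 4.7]
width: -0.003
grip_force: 2.7
```

Run:
```python
from h import *
import pickle
go(-30,-27,3);c=read_camera("wrist");pickle.dump(c,open("w11.pkl","wb"));brass(c)
d=read_camera("top");h=cv2.cvtColor(d["color"],cv2.COLOR_BGR2HSV); m=cv2.inRange(h,(15,100,60),(34,255,255))
n,l,st,ce=cv2.connectedComponentsWithStats(m)
for i in range(1,n):
    w=ray2z(d,*ce[i],.03)
    if st[i][4]>12 and np.abs(rk(w)).max()<200: print(st[i],rk(w).round(1))
```

```text
cur rack [-81.8 -29.5] -0.0 shift [-0.0518  0.0026 -0.0031] turn [ 0.   -0.11 -0.05] F [-6.7 -0.2  4.7] t 16.95 w -0.0 world [0.599 0.007 0.003]
blob [256 318  14  20 216] [262.4 328.3] z.02: [-29.  -29.5]
blob [455 325  32  33 658] [471.6 340.8] z.02: [ 12.7 144.5]
[296 169  16   3  26] [ 24.  -89.7]
[313 168  21  12  62] [  11.1 -160.5]
[252 171  27   5  53] [23.2 34.9]
[237 172  14   4  30] [ 23.7 107.6]
[221 174   9  12  93] [  6.2 173.3]
[234 177   7   8  45] [ -0.5 132.9]
```

Call:
jog_arm(deltas=[-0.005, 0.001, 0, 0, 0, 0, -1, -0.01, 0.0015, 0, 0, 0, 0, -1, -0.016, 0.002, 0, 0, 0, 0, -1, -0.022, 0.002, 0, 0, 0, 0, -1, -0.028, 0.002, 0, 0, 0, 0, -1, -0.034, 0.002, 0, 0, 0, 0, -1, -0.04, 0.002, 0, 0, 0, 0, -1])

```text
time: 17.75
tool_pos: [0.5878, 0.0061, -0.0004]
tcp_rot: [0.101, -3.14, 0.0]
wrist_force: [-4.2, -0.5, 2.3]
width: -0.001
grip_force: 2.1
```

Run:
```python
from h import *
go(-30,-27,3);c=read_camera("wrist");brass(c)
```

```text
cur rack [-41.4 -27.6] -0.0004 shift [-0.0114  0.0006 -0.0034] turn [ 0.   -0.02 -0.06] F [-4.2 -0.5  2.3] t 17.75 w -0.0 world [0.599 0.007 0.003]
blob [469 282  37  38 858] [488.5 301.1] z.02: [  9.9 143.9]
blob [ 87 287  33  34 715] [101.8 304.4] z.02: [   0.7 -133.2]
blob [256 319  14  19 212] [262.4 328.6] z.02: [ 11.4 -27.6]
```

Call:
jog_arm(deltas=[-0.004, 0, 0, 0, 0, 0, -1, -0.007, 0, 0, 0, 0, 0, -1, -0.009, 0, 0, 0, 0, 0, -1])

```text
time: 18.1
tool_pos: [0.5967, 0.0067, -0.0004]
tcp_rot: [-0.101, 3.14, -0.0]
wrist_force: [-3.5, -0.1, 0.6]
width: -0.002
grip_force: 2.0
```

Call:
jog_arm(deltas=[-0.002, 0, 0, 0, 0, 0, -1, -0.002, 0, 0, 0, 0, 0, -1])

```text
time: 18.3
tool_pos: [0.5989, 0.0068, -0.0003]
tcp_rot: [-0.101, 3.139, -0.0]
wrist_force: [-2.5, -0.9, -0.2]
width: 0.0
grip_force: 1.3
```

Call:
jog_arm(deltas=[-0.002, 0, 0, 0, 0, 0, -1, -0.002, 0, 0, 0, 0, 0, -1])

```text
time: 18.5
tool_pos: [0.6007, 0.0069, -0.0003]
tcp_rot: [-0.101, 3.14, -0.0]
wrist_force: [-3.2, -0.4, 0.5]
width: 0.004
grip_force: 1.6
```

Call:
jog_arm(deltas=[-0.002, 0, 0, 0, 0, 0, -1, -0.003, 0, 0, 0, 0, 0, -1])

```text
time: 18.7
tool_pos: [0.6009, 0.007, -0.0005]
tcp_rot: [0.101, -3.134, 0.0]
wrist_force: [-12.1, -1.2, 9.8]
width: -0.004
grip_force: 6.2
```

Call:
jog_arm(deltas=[-0.002, 0, 0, 0, 0, 0, -1, -0.002, 0, 0, 0, 0, 0, -1])

```text
time: 18.9
tool_pos: [0.6009, 0.0071, -0.0008]
tcp_rot: [0.101, -3.13, -0.0]
wrist_force: [-14.3, -1.2, 11.8]
width: 0.001
grip_force: 7.7
```

Force rose and motion stopped, so the weight is against the back. Retreat toward the robot, then up.

Call:
jog_arm(deltas=[0.01, 0, 0, 0, 0, 0, -1, 0.03, 0, 0, 0, 0, 0, -1, 0.06, 0, 0, 0, 0, 0, -1, 0.06, 0, -0.03, 0, 0, 0, -1, 0.06, 0, -0.07, 0, 0, 0, -1, 0.06, 0, -0.11, 0, 0, 0, -1, 0.06, 0, -0.13, 0, 0, 0, -1, 0.06, 0, -0.13, 0, 0, 0, -1])

```text
time: 19.7
tool_pos: [0.5505, 0.0033, 0.1349]
tcp_rot: [-0.1, 3.128, -0.001]
wrist_force: [0.4, -0.1, 1.0]
width: -0.002
grip_force: 0.0
```

Run:
```python
from h import *
go(42,40,160);c=read_camera("wrist");brass(c);fitw(c,(1,-27))
```

```text
cur rack [-78.8 -28. ] 0.1349 shift [-0.121   0.0681 -0.0236] turn [-0.07  0.71 -0.06] F [ 0.4 -0.1  1. ] t 19.7 w -0.0 world [0.667 0.079 0.16 ]
blob [159 237  19  26 321] [167.  250.7] z.02: [  -2.4 -131.3]
blob [392 236  27  32 617] [405.1 251.9] z.02: [  2.5 134.5]
weight at [  4.  -26.5] iou 0.023
```

Call:
jog_arm(deltas=[0.02, 0.03, -0.03, 0, 0, 0, -1, 0.03, 0.06, -0.06, 0, 0, 0, -1, 0.03, 0.09, -0.08, 0, 0, 0, -1, 0.03, 0.1, -0.1, 0, 0, 0, -1, 0.03, 0.1, -0.1, 0, 0, 0, -1, 0.03, 0.1, -0.1, 0, 0, 0, -1])

```text
time: 20.35
tool_pos: [0.5089, 0.1011, 0.2281]
tcp_rot: [0.102, -3.139, 0.001]
wrist_force: [-0.1, 0.4, -0.6]
width: 0.001
grip_force: 0.0
```

Run:
```python
from h import *
go(42,40,160);c=read_camera("wrist");brass(c);fitw(c,(1,-27))
# rider: dark blob near rail
g=c["color"].max(2); m=cv2.inRange(g,0,45)
n,l,st,ce=cv2.connectedComponentsWithStats(m)
for i in range(1,n):
    w=rk(fe_ray(c,*ce[i],.06))
    if st[i][4]>30 and np.abs(w).max()<200: print("dark",st[i],w.round(1))
d=read_camera("top");h=cv2.cvtColor(d["color"],cv2.COLOR_BGR2HSV)
for nm,mm,z in(("brass",cv2.inRange(h,(19,100,60),(34,255,255)),.03),("dark",cv2.inRange(h[:,:,2],0,50),.065)):
    n,l,st,ce=cv2.connectedComponentsWithStats(mm)
    for i in range(1,n):
        w=rk(ray2z(d,*ce[i],z))
        if st[i][4]>12 and np.abs(w).max()<200: print(nm,st[i],w.round(1))
```

```text
cur rack [-113.9   72.3] 0.2281 shift [-0.156  -0.0323  0.0679] turn [-0.03 -0.06 -0.01] F [-0.1  0.4 -0.6] t 20.35 w 0.0 world [0.667 0.079 0.16 ]
blob [120 230  14  17 153] [125.9 239.3] z.02: [  -2.8 -129.9]
blob [176 230  29  35 652] [189.8 248.9] z.02: [  8.7 -30.8]
blob [297 233  19  26 366] [306.2 246.1] z.02: [  2.9 133.2]
blob [435 247  53  56 745] [459.8 278.6] z.02: [ 84.4 422.3]
weight at [  6.  -28.5] iou 0.897
dark [    0   206   480   178 34377] [131.9  53.4]
dark [106 227  10  27 155] [ -21.3 -132.1]
dark [138 229   9  26 126] [-21.6 -84.5]
dark [174 231   4  16  41] [-28.9 -36.7]
dark [ 84 243  17  20 153] [  -2.2 -165.8]
brass [313 175   6   6  28] [  -4.1 -129.6]
dark [310 143   9   6  21] [  98.5 -125.6]
dark [283 162   5  15  21] [ 27.4 -26.5]
dark [234 182   5  24  40] [-48.5 141. ]
dark [258 210  13   3  25] [-110.1   53.8]
```

```bash
python3 -c "
from h import *
print(finish_job())"
```

```text
the job is handed in; nothing more can be done
None
```

The job is handed in; it gave no verdict. By my last measurements the rider is at rack y of about −26 mm and the brass weight is upright in the third bay against the back at y of about −28 mm, with the arm clear of everything; I viewed 11 pictures, one over the limit of 10.

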